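Mesh the spice grinder cup and hold it pressed down

ROBOT

A 6-joint arm with a two-finger parallel gripper is mounted at the origin on the work surface. World frame = base frame: x ahead of the robot, y to its left, z up, the work surface at z = 0. Lengths are in m, angles in rad, forces in N, time in s.
With the tool pointing down it reaches from about 0.35 to 0.775 m from the base axis. Payload 7.3 kg.
Tool frame: the origin (TCP) lies on the centre line of the jaws, within the pads' length; the fingertips stand 14 mm ahead of it and the grasp point (between the pads) lies 5 mm behind it; z points along the fingers, y is the direction in which the jaws open and shut (so a half turn about z gives the same grasp; the last joint's range is limited). The gripper opens to 92 mm and grips with 3 to 60 N. Pads are 19 mm wide; open, the fingers measure 130 mm over their backs; the gripper's body (75 mm by 190 mm) begins 47 mm behind the grasp point.
Start: joints at [-1.434, 0.342, 1.524, -0, 1.275, -0.146], TCP at [0.147, -0.504, 0.209] pointing down, gripper open.
Joint ranges: [-2.53, 2.53], [-0.77, 2.02], [0.04, 2.7], [-1, 4.14], [0.28, 2.66], [-3.11, 3.11]. Speed limits (rad/s): [2.57, 2.57, 3.14, 3.14, 3.14, 3.14].

INTERFACE

Orientations are given as a rotation vector (axis times angle).
In Python, from rig import ctrl gives the robot as it stands.
- The arm moves only by the tool jog_arm, never from a script. Its argument "series" is a list of rows, each an object with "xyz": the shift along the tool's x, y, z in cm, a list of three; "roll": the turn about the tool's z in rad. A call has 1 to 5 rows; each row is the pose to reach, as a shift and turn from the pose measured when the call began, along the tool's axes at that moment; what a row does not reach only later rows make up. A row lasts 1/12 s, in which the tool goes at most 41.7 mm and 7.16 degrees, less where a joint would pass 70% of its speed; a pose out of reach is approached as far as the arm can. A call with a gripper value outside its range is refused whole. "jaw" is the opening, from -1 (shut) to 1 (fully open), so that 0 is half open, set as the call begins (left out, the last holds). The fingers move at their own pace and stop on an object; "grip_force" is the grip in N (left out, the last holds). Time passes only in rows, so rows that repeat a pose let the fingers close. It gives the time, the measured TCP pose, the force and the opening at its end, in the units of the state.
- ctrl.read_state(): the state, without advancing time (a new reading comes with each control period).
- ctrl.capture(name): name is "scene" or "top" or "wrist"; returns a dict with "img" (480x640x3 uint8, blue, green, red), "depth" (480x640 float32, m along the optical axis (not along the pixel's ray), 0 where there is no reading), "camera_matrix" (3x3 intrinsics, pixels), "extrinsics" (4x4, takes a point from world to camera coordinates); the wrist camera has in their place "mount" (4x4, takes a point from camera to tool coordinates, whose origin is the TCP and whose axes are the flange's). Camera axes: x right, y down, z forward; pixel columns grow to the right and rows downward; lengths in m; the calibration is good to about 2 mm. A picture is of the moment at which its call begins: read the wrist's pose just before it.
- ctrl.finish_job(): hands the job in, once; it reports no verdict.
Trained networks look in the newest picture that a camera, given by its name, has taken for a name from the list of things; names that differ only in an ending like _2 or _b are one class to them, and where a whole thing is asked for, a point or a joint stands for the part that bears it (a point fixed in the world has none). Each returns a list of dicts, best first, with "confidence" (0 to 1); they miss things now and then, are a little off and sometimes report something else, mostly with a low value. They report only what shows in the picture. A call takes as long as a camera call. They do not tell look-alikes from the thing itself.
- ctrl.cut_out(camera, query): "pixels" (480x640 bool, what is visible of it) and "rect" ([left, top, width, height] in pixels, round what is visible of it).
The state is a dict: "clock": time; "joint_positions": joint angles; "qvel": joint speeds; "joint_efforts": joint torques, N m; "tool_pos": TCP position; "orientation": TCP orientation; "wrist_force": force on the tool from outside, world axes, zero at the start; "wrist_torque": the same for the moment, N m; "width": finger opening in m.
Only numpy, scipy, OpenCV 4.12 (cv2) and the standard library are available. Lean on these libraries where they do the work, as an engineer would, in place of code of your own. Each camera call takes 0.05 s, during which the arm holds its last target. There are 200 camera calls.

TASK

Pick the red grinding cup up off the green trivet and set it, still red end up, in the well of the white spice grinder, turning it until its four orange ribs mesh with the four grooves so that it slides down onto the grinder's sprung floor. Then push the cup down against the spring, nearly as far as it goes, which runs the grinder, and finish like that: your hand still on the cup, keeping it pressed down. Do not tip the cup over, and leave the other kitchen things where they are.

Things in the scene. Friction and masses are not known exactly. Their poses are not given: they have to be found in the camera images.
- cup_center (a point): Centre of the grinding cup (closed, 107 mm tall, loose, about 0.25 kg), on its axis 53 mm above its underside, z up towards the red end. Red smooth cylinder 58 mm in diameter from 25 to 100 mm above the underside, rounded closed top; it stands upright on the trivet, black blade collar down. Looks the same every quarter turn.
- cup: The same cup, origin at the centre of its underside. Black collar 72 mm in diameter over the lowest 22 mm, 3 mm bevel at its foot. Four orange upright ribs (splines) stand out from the collar at the cup's own +x, +y, -x and -y: each 9 mm wide, from the underside to 16 mm up, reaching 42 mm from the axis.
- well_mouth (a point): Centre of the well's mouth, on its axis, level with the rim's top face (70 mm above the counter); z up. Meshed, the cup slides down 22 mm into the well onto the grey sprung floor (cup centre 31 mm above this point) and can be pressed up to 10 mm further (21 mm above). Unmeshed it stays up on the rim (53 mm above).
- grinder: White spice grinder, fixed, about 140 mm across, 70 mm high, origin at the centre of its underside. Its well is round, 75.6 mm across, with four upright grooves 13 mm wide at the grinder's own +x, +y, -x and -y, reaching 45 mm from the axis; orange marks on the rim at the grooves' outer ends. The cup's ribs must be over the grooves within about 3 degrees to slide in.
- floorplate (a joint): How far the grinder's grey sprung floor is pressed down, in m: 0 at rest (22 mm below the rim), 0.010 at its stop. The spring pushes up with 4 N at the top, 12 N at the stop; the cup's weight helps to press it. It rises again when let go. More than 0.006 runs the grinder.
- trivet: Green round hard silicone trivet, 140 mm in diameter, 8 mm thick, stuck to the counter; the cup starts near its middle. Origin at the centre of its underside.
- spice_pot: Blue ceramic spice pot, 72 mm across, 65 mm tall, loose; leave alone. Origin at the centre of its underside.
- pepper_mill: Black plastic press-button pepper mill, 52 mm across, 146 mm tall, loose; leave alone. Origin at the centre of its underside.
- bowl: Terracotta bowl, 100 mm across, 45 mm tall, loose; leave alone. Origin at the centre of its underside.
- oil_bottle: Green glass oil bottle, 60 mm across, 190 mm tall, loose; leave alone. Origin at the centre of its underside.
- spoon: Wooden spoon 260 mm long lying on the counter, loose; leave alone. Origin at the middle of its length on its underside.
There are look-alikes about, which are no part of the job. Of the things like the cup, leave any that is turquoise; of the rest the smaller one is meant. Leave any pink look-alike of the grinder alone.

How it is judged:
On the way, in this order (a step that is already met when the one before it is completed fails the run):
1. the cup is lifted upright off the trivet, at least 20 mm (height (world z) of cup_center above 0.081 m and contact force between the fingers and cup above 1 N and angle between cup_center's own z axis and vertical below 0.35 rad), for 0.1 s.
2. the cup's ribs are meshed in the grooves and it has slid down to the sprung floor (horizontal distance between cup_center and well_mouth below 0.004 m and z of cup_center in the frame of well_mouth below 0.035 m and angle between cup_center's own z axis and vertical below 0.1 rad), for 0.1 s.
At the end, for the whole second after the job is handed in: The cup stands upright (within 0.10 rad) and meshed in the well, within 4 mm of its axis, its centre less than 26 mm above the rim, the sprung floor pressed more than 6 mm of its 10 mm, with the robot still bearing on the cup (over 2 N) (horizontal distance between cup_center and well_mouth below 0.004 m and z of cup_center in the frame of well_mouth below 0.026 m and angle between cup_center's own z axis and vertical below 0.1 rad and value of joint floorplate above 0.006 m and contact force between any of the fingers, the arm and cup above 2 N); the arm keeps its last pose, push and grip.
It fails at once if the cup is tipped over (more than 0.8 rad) (angle between cup_center's own z axis and vertical above 0.8 rad).
It fails at once if another loose kitchen thing (spice pot, pepper mill, bowl, oil bottle, spoon) is moved more than 30 mm (distance of any of spice_pot, pepper_mill, bowl, oil_bottle, spoon from where it was at the start of the episode above 0.03 m).
It also fails if it takes over 38 s, if anything falls off the work surface, if the arm or the gripper's body presses on something with over 40 N, if the wrist force passes 120 N, or if a joint passes its speed limit or range.

## Working session

There is one attempt and no reset: what is moved stays moved. The work goes in short steps, Python scripts to look and compute and a tool call to move; the robot and the scene stay as the last step left them, time stands still between calls to the robot, and variables do not carry over. Pictures are saved under pics/ and viewed, about 8 in all and at most 12, crops included, and the job is handed in when it is done.

Besides the shell and the picture viewer there is one more tool, called after "Emit:" by a JSON object that holds its "method" and its "body", one argument or row to a line. jog_arm: Moves the arm, as the interface text tells. Its arguments: {"type":"object","properties":{"series":{"type":"array","items":{"type":"object","properties":{"xyz":{"type":"array","items":{"type":"number"}},"roll":{"type":"number"}}}},"jaw":{"type":"number"},"grip_force":{"type":"number"}},"required":["series"]}

```bash
mkdir -p pics; ls
cat > h.py <<'E'
import numpy as np, cv2, pickle
from scipy.spatial.transform import Rotation as R
from rig import ctrl
def world(c, mask=None, st=None):
    d=c["depth"]; K=c["camera_matrix"]
    v,u=np.nonzero((d>0) if mask is None else (mask&(d>0)))
    z=d[v,u]; P=np.c_[(u-K[0,2])/K[0,0]*z,(v-K[1,2])/K[1,1]*z,z]
    if "extrinsics" in c:
        E=np.array(c["extrinsics"]); P=(P-E[:3,3])@E[:3,:3]
    else:
        M=np.array(c["mount"]); P=P@M[:3,:3].T+M[:3,3]
        P=P@R.from_rotvec(st["orientation"]).as_matrix().T+st["tool_pos"]
    return P,u,v
E
python3 - <<'E'
from h import *
s=ctrl.read_state(); print({k:np.round(v,3) for k,v in s.items()}, R.from_rotvec(s["orientation"]).as_matrix().round(3))
ims=[]
for n in ("scene","top"):
    c=ctrl.capture(n); pickle.dump(c,open(f"{n}.pkl","wb")); cv2.imwrite(f"pics/{n}0.png",c["img"])
    for q in ("cup","grinder","trivet"):
        for r in ctrl.cut_out(n,q)[:3]:
            P,_,_=world(c,r["pixels"]); print(n,q,round(r["confidence"],2),r["rect"],r["pixels"].sum(),np.median(P,0).round(3),P.min(0).round(3),P.max(0).round(3))
E
```

```text
pics
{'clock': np.float64(0.0), 'joint_positions': array([-1.434,  0.343,  1.525,  0.   ,  1.275, -0.146]), 'qvel': array([ 0.002,  0.001, -0.001, -0.001,  0.001,  0.   ]), 'joint_efforts': array([  0.   , -43.124, -24.421,   0.072,   0.056,  -0.   ]), 'tool_pos': array([ 0.146, -0.504,  0.209]), 'orientation': array([-3.109, -0.442, -0.   ]), 'wrist_force': array([ 0.516,  0.04 , -0.061]), 'wrist_torque': array([ 0.051,  0.032, -0.044]), 'width': np.float64(0.092)} [[ 0.96   0.279 -0.   ]
 [ 0.279 -0.96   0.001]
 [ 0.    -0.001 -1.   ]]
scene cup 0.85 [356.2, 232.5, 41.1, 55.2] 1671 [0.525 0.204 0.08 ] [0.48  0.153 0.004] [0.55  0.238 0.119]
scene cup 0.74 [387.2, 151.2, 50.4, 69.0] 2774 [0.343 0.181 0.094] [ 0.148  0.114 -0.005] [0.373 0.226 0.148]
scene cup 0.58 [439.1, 242.2, 46.2, 55.7] 1761 [0.445 0.348 0.07 ] [ 0.321  0.304 -0.005] [0.468 0.386 0.111]
scene grinder 0.91 [207.5, 145.3, 65.6, 67.9] 3371 [ 0.502 -0.156  0.052] [ 0.424 -0.231 -0.004] [ 0.56  -0.099  0.075]
scene grinder 0.82 [130.0, 120.9, 62.9, 65.6] 3171 [ 0.541 -0.348  0.052] [ 0.468 -0.473 -0.   ] [ 0.601 -0.293  0.075]
scene trivet 0.69 [339.6, 232.6, 65.0, 60.8] 1520 [0.506 0.156 0.007] [ 0.427  0.109 -0.005] [0.561 0.246 0.108]
top cup 0.83 [221.4, 333.0, 59.0, 59.0] 2303 [0.318 0.161 0.141] [ 0.269  0.117 -0.002] [0.367 0.223 0.147]
top cup 0.62 [140.1, 287.3, 49.6, 41.2] 1421 [0.423 0.331 0.099] [ 0.383  0.303 -0.004] [0.464 0.408 0.11 ]
top cup 0.56 [218.4, 245.5, 39.2, 40.8] 1160 [0.5   0.188 0.111] [0.467 0.157 0.009] [0.539 0.236 0.118]
top grinder 0.81 [384.8, 242.7, 70.2, 71.1] 3878 [ 0.483 -0.165  0.065] [ 0.413 -0.245 -0.004] [ 0.55  -0.1    0.075]
top grinder 0.75 [475.0, 223.8, 78.6, 67.3] 4173 [ 0.523 -0.357  0.059] [ 0.456 -0.453 -0.004] [ 0.593 -0.296  0.074]
top trivet 0.63 [216.1, 243.0, 67.9, 66.6] 2296 [0.469 0.157 0.007] [ 0.419  0.106 -0.003] [0.557 0.245 0.012]
```

View pics/scene0.png

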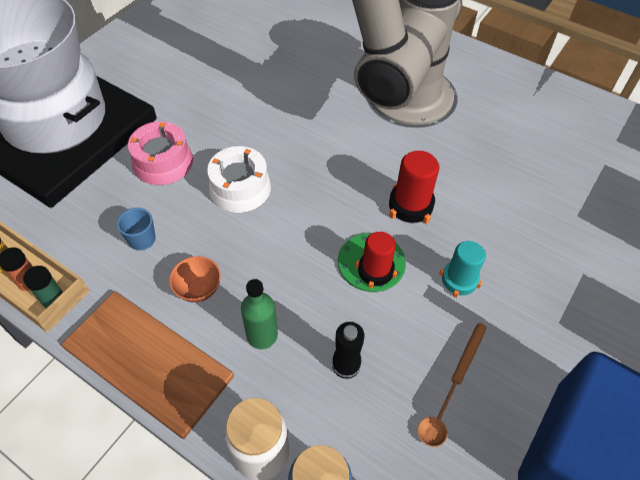

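View pics/top0.png

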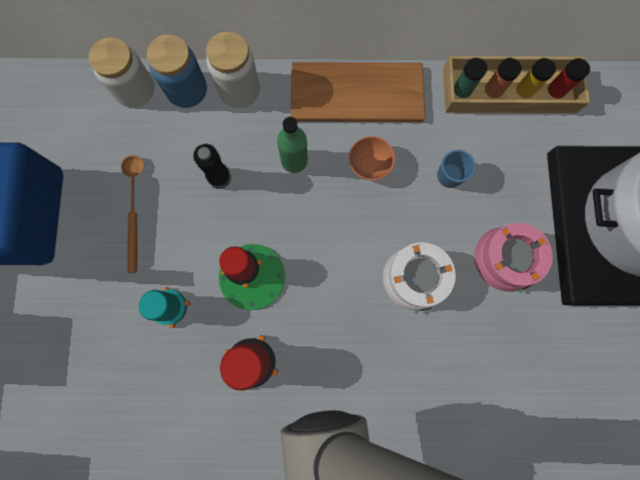

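Cup candidates in the scene view are the small red one on the trivet (379,258), the large red one (415,185) and the turquoise one (463,268). I choose the small red one on the trivet. For the grinder, the white one (239,178) is meant, not the pink one (160,152).

Run:
```python
from h import *
s=ctrl.read_state(); c=ctrl.capture("wrist"); print(np.round(c["mount"],3), np.round(c["camera_matrix"],1))
c=pickle.load(open("top.pkl","rb")); P,u,v=world(c); hsv=cv2.cvtColor(c["img"],cv2.COLOR_BGR2HSV)[v,u].astype(int)
def circ(Q):
    A=np.c_[2*Q[:,:2],np.ones(len(Q))]; x=np.linalg.lstsq(A,(Q[:,:2]**2).sum(1),rcond=None)[0]; return x[:2],np.sqrt(x[2]+x[:2]@x[:2])
m=(np.hypot(P[:,0]-.483,P[:,1]+.165)<.09)
o=m&(hsv[:,0]>5)&(hsv[:,0]<22)&(hsv[:,1]>130)&(P[:,2]>.06); Q=P[o]; print(o.sum())
l,k=None,None
_,lab,cen=cv2.kmeans(Q[:,:2].astype(np.float32),4,None,(3,50,1e-5),5,0); print(cen, cen.mean(0)); d=cen-cen.mean(0); print(np.degrees(np.arctan2(d[:,1],d[:,0]))%90)
m=(np.hypot(P[:,0]-.5,P[:,1]-.188)<.07)
t=m&(P[:,2]>.109)&(hsv[:,1]>150); print("cup top",P[t].mean(0),P[t].max(0),P[t].min(0))
crop=cv2.imread("pics/top0.png")[190:330,190:480]; cv2.imwrite("pics/crop1.png",cv2.resize(crop,None,fx=2.75,fy=2.75,interpolation=cv2.INTER_CUBIC))
```

```text
[[-0.001 -0.962 -0.274  0.075]
 [ 1.    -0.001 -0.    -0.   ]
 [-0.    -0.274  0.962 -0.175]
 [ 0.     0.     0.     1.   ]] [[383.3   0.  315.7]
 [  0.  383.3 236.1]
 [  0.    0.    1. ]]
100
[[ 0.5364279  -0.15761906]
 [ 0.4972251  -0.21912235]
 [ 0.47525975 -0.11827395]
 [ 0.43618357 -0.1795733 ]] [ 0.4862741  -0.16864717]
[12.401175 12.241089 12.33387  12.305069]
cup top [0.50515458 0.19553944 0.11281037] [0.53119009 0.2223504  0.11815922] [0.47982748 0.16801637 0.10907574]
```

View pics/crop1.png

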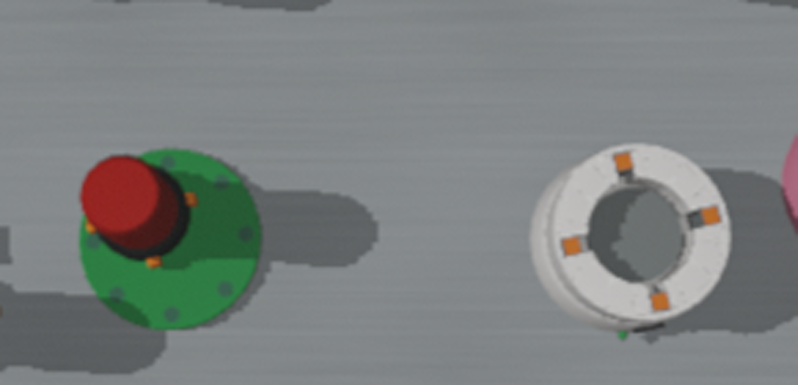

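Only the small red cup stands on the green trivet (crop 125,195), and the white grinder is at crop (640,235). Next I move over the grinder for a close measurement.

Emit:
{"method": "jog_arm", "body": {
  "series": [
    {"xyz":[3.5,-1.9,0]},
    {"xyz":[7,-3.8,0]},
    {"xyz":[10.5,-5.7,0]},
    {"xyz":[14,-7.6,0]},
    {"xyz":[17.5,-9.5,0]}
  ],
  "jaw": 1
}}

```text
schema error: expected keys xyz, roll
```

Emit:
{"method": "jog_arm", "body": {
  "series": [
    {"xyz":[3.5,-1.9,0]},
    {"xyz":[7,-3.8,0]},
    {"xyz":[10.5,-5.7,0]},
    {"xyz":[14,-7.6,0]},
    {"xyz":[17.5,-9.5,0]}
  ]
}}

```text
schema error: expected keys xyz, roll
```

Emit:
{"method": "jog_arm", "body": {
  "series": [
    {"xyz":[3.5,-1.9,0],"roll":0},
    {"xyz":[7,-3.8,0],"roll":0},
    {"xyz":[10.5,-5.7,0],"roll":0},
    {"xyz":[14,-7.6,0],"roll":0},
    {"xyz":[17.5,-9.5,0],"roll":0}
  ],
  "jaw": 1
}}

```text
clock: 0.87
tool_pos: [0.289, -0.3626, 0.2094]
orientation: [3.11, 0.442, 0.0]
wrist_force: [0.6, -0.2, -0.6]
width: 0.0916
```

Emit:
{"method": "jog_arm", "body": {
  "series": [
    {"xyz":[3.5,-1.9,0],"roll":0},
    {"xyz":[7,-3.8,0],"roll":0},
    {"xyz":[10.5,-5.7,0],"roll":0},
    {"xyz":[14,-7.6,0],"roll":0},
    {"xyz":[17.5,-9.5,0],"roll":0}
  ]
}}

```text
clock: 1.28
tool_pos: [0.4317, -0.2211, 0.2097]
orientation: [3.11, 0.442, 0.001]
wrist_force: [0.3, -0.2, -0.4]
width: 0.0918
```

Emit:
{"method": "jog_arm", "body": {
  "series": [
    {"xyz":[3.3,-1.7,1],"roll":0},
    {"xyz":[6.6,-3.5,2],"roll":0},
    {"xyz":[6.6,-3.5,2],"roll":0},
    {"xyz":[6.6,-3.5,2],"roll":0}
  ]
}}

```text
clock: 1.62
tool_pos: [0.486, -0.1673, 0.1889]
orientation: [-3.109, -0.448, 0.001]
wrist_force: [-1.1, 0.7, 0.5]
width: 0.0916
```

```bash
cat > g.py <<'E'
from h import *
import sys
def kcirc(Q):
    from scipy.optimize import least_squares
    return least_squares(lambda p:np.hypot(Q[:,0]-p[0],Q[:,1]-p[1])-p[2],[*Q[:,:2].mean(0),.05],loss='soft_l1',f_scale=.002).x
E
python3 - <<'E'
from g import *
s=ctrl.read_state(); c=ctrl.capture("wrist"); cv2.imwrite("pics/w1.png",c["img"]); pickle.dump((s,c),open("w1.pkl","wb"))
print(np.round(s["tool_pos"],4))
P,u,v=world(c,None,s); hsv=cv2.cvtColor(c["img"],cv2.COLOR_BGR2HSV)[v,u].astype(int)
near=np.hypot(P[:,0]-.486,P[:,1]+.169)<.085
o=near&(hsv[:,0]>5)&(hsv[:,0]<22)&(hsv[:,1]>130)&(P[:,2]>.06); Q=P[o]; print(o.sum(),Q[:,2].mean())
_,lab,cen=cv2.kmeans(Q[:,:2].astype(np.float32),4,None,(3,50,1e-5),5,0); m=cen.mean(0); d=cen-m; print(cen,m,np.degrees(np.arctan2(d[:,1],d[:,0]))%90,np.hypot(*d.T))
rim=near&(abs(P[:,2]-.07)<.004); mask=np.zeros((480,640),np.uint8); mask[v[rim],u[rim]]=1
r=np.hypot(*(P[rim][:,:2]-m).T); a=np.degrees(np.arctan2(*(P[rim][:,:2]-m).T[::-1])-0)%360
inn=[P[rim][(a>=k)&(a<k+3)][np.argmin(r[(a>=k)&(a<k+3)])] for k in range(0,360,3) if ((a>=k)&(a<k+3)).any()]
inn=np.array(inn); ri=np.hypot(*(inn[:,:2]-m).T); sel=ri<.042; print("inner",kcirc(inn[sel]),sel.sum())
out=np.array([P[rim][(a>=k)&(a<k+3)][np.argmax(r[(a>=k)&(a<k+3)])] for k in range(0,360,3) if ((a>=k)&(a<k+3)).any()]); print("outer",kcirc(out))
E
```

```text
[ 0.486  -0.1673  0.1889]
6202 0.2650585658214796
[[ 0.5225244  -0.20800461]
 [ 0.438483   -0.1779544 ]
 [ 0.5171463  -0.17095341]
 [ 0.4970844  -0.11353955]] [ 0.49380952 -0.167613  ] [35.409492 10.587326 81.85406  86.53418 ] [0.04955832 0.05628471 0.02357463 0.05417252]
inner [ 0.48890075 -0.16678598  0.03842789] 80
outer [ 0.48817886 -0.16694188  0.06302356]
```

View pics/w1.png

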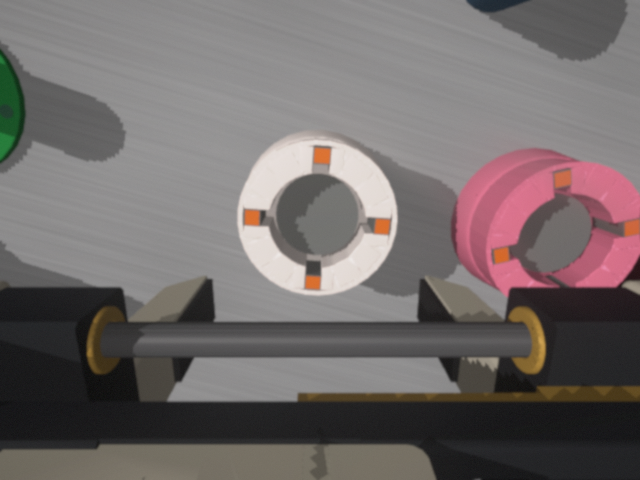

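The wrist view shows the whole white grinder at (317,217). Its orange marks are at (322,156), (252,217), (382,226) and (313,282). Brass gripper parts spoiled the colour mask, so I redo it with a height limit.

```bash
cat > fitg.py <<'E'
from g import *
def grinder(s,c):
    P,u,v=world(c,None,s); hsv=cv2.cvtColor(c["img"],cv2.COLOR_BGR2HSV)[v,u].astype(int)
    o=(np.hypot(P[:,0]-.487,P[:,1]+.168)<.085)&(hsv[:,0]>3)&(hsv[:,0]<22)&(hsv[:,1]>130)&(abs(P[:,2]-.07)<.008); Q=P[o]
    _,lab,cen=cv2.kmeans(Q[:,:2].astype(np.float32),4,None,(3,50,1e-5),5,0); m=cen.mean(0); d=cen-m
    o=np.argsort(np.arctan2(d[:,1],d[:,0])); cen,d=cen[o],d[o]; 
    L1,L2=cen[2]-cen[0],cen[3]-cen[1]; t=np.linalg.solve(np.c_[L1,-L2],cen[1]-cen[0])
    print(Q[:,2].mean(),m,"cross",cen[0]+t[0]*L1,"yaw",np.degrees(np.arctan2(d[:,1],d[:,0]))%90,np.hypot(*d.T),np.degrees([np.arctan2(*L1[::-1]),np.arctan2(*L2[::-1])])%90)
E
python3 -c "
from fitg import *
grinder(*pickle.load(open('w1.pkl','rb')))
print(grinder(None,pickle.load(open('scene.pkl','rb'))))"
```

```text
0.06990550092029038 [ 0.48871297 -0.1669434 ] cross [ 0.4887216  -0.16693687] yaw [12.364349 12.348724 12.37442  12.326813] [0.05142268 0.05149005 0.05140306 0.05148099] [12.369378 12.337761]
0.0696726908675746 [ 0.48905313 -0.16960894] cross [ 0.48896593 -0.1696141 ] yaw [12.378021  12.773666  12.4086485 12.965889 ] [0.05103919 0.05137209 0.05121134 0.05134618] [12.393358 12.869743]
None
```

Emit:
{"method": "jog_arm", "body": {
  "series": [
    {"xyz":[1.3,-3.7,-1],"roll":0},
    {"xyz":[2.6,-7.4,-2],"roll":0},
    {"xyz":[3.9,-11.1,-3],"roll":0},
    {"xyz":[5.2,-14.8,-4],"roll":0},
    {"xyz":[6.5,-18.5,-4],"roll":0}
  ]
}}

```text
clock: 2.08
tool_pos: [0.4966, 0.0272, 0.2319]
orientation: [3.109, 0.44, 0.007]
wrist_force: [1.1, 0.6, 0.8]
width: 0.0919
```

Emit:
{"method": "jog_arm", "body": {
  "series": [
    {"xyz":[1.3,-3.9,0],"roll":0},
    {"xyz":[2.6,-7.8,0],"roll":0},
    {"xyz":[3.9,-11.7,0],"roll":0},
    {"xyz":[5.4,-15.6,0],"roll":0},
    {"xyz":[5.4,-15.6,0],"roll":0}
  ]
}}

```text
clock: 2.5
tool_pos: [0.5051, 0.197, 0.2322]
orientation: [-3.109, -0.446, -0.009]
wrist_force: [-0.5, 0.3, 0.6]
width: 0.0912
```

```bash
cat > fitc.py <<'E'
from g import *
def orange(s,c,ctr,zlo,zhi,rlo=.033,rhi=.047):
    P,u,v=world(c,None,s); hsv=cv2.cvtColor(c["img"],cv2.COLOR_BGR2HSV)[v,u].astype(int); r=np.hypot(*(P[:,:2]-ctr).T)
    return P[(r>rlo)&(r<rhi)&(hsv[:,0]>6)&(hsv[:,0]<24)&(hsv[:,1]>130)&(P[:,2]>zlo)&(P[:,2]<zhi)]
def red(s,c,ctr,zlo,zhi):
    P,u,v=world(c,None,s); hsv=cv2.cvtColor(c["img"],cv2.COLOR_BGR2HSV)[v,u].astype(int); r=np.hypot(*(P[:,:2]-ctr).T)
    return P[(r<.04)&((hsv[:,0]<5)|(hsv[:,0]>174))&(hsv[:,1]>150)&(P[:,2]>zlo)&(P[:,2]<zhi)]
def cup(s,c,ctr,z0):
    from scipy.optimize import least_squares
    W=red(s,c,ctr,z0+.03,z0+.097)
    if len(W)>50: f=least_squares(lambda p:np.hypot(W[:,0]-p[0],W[:,1]-p[1])-.029,ctr,loss='soft_l1',f_scale=.002); print("wall axis",len(W),f.x,np.abs(f.fun).mean())
    T=red(s,c,ctr,z0+.1,z0+.115); print("top",len(T),(T[:,:2].min(0)+T[:,:2].max(0))/2,np.ptp(T,axis=0),T[:,2].max(0))
    Q=orange(s,c,f.x,z0-.004,z0+.022); d=Q[:,:2]-f.x
    a=np.arctan2(d[:,1],d[:,0]); print("rib pts",len(Q),"yaw mean4",np.degrees(np.angle(np.exp(4j*a).mean())/4)%90)
    for k in range(-180,180,10):
        w=(np.degrees(a)>=k)&(np.degrees(a)<k+10)
        if w.sum()>5: print(k,w.sum(),Q[w].mean(0).round(4),np.hypot(*d[w].T).max().round(4))
E
python3 - <<'E'
from fitc import *
s=ctrl.read_state(); c=ctrl.capture("wrist"); cv2.imwrite("pics/w2.png",c["img"]); pickle.dump((s,c),open("w2.pkl","wb"))
print(np.round(s["tool_pos"],4),s["joint_positions"].round(2)); cup(s,c,np.array([.503,.192]),.008)
for n in("scene","top"): print(n); cup(None,pickle.load(open(n+".pkl","rb")),np.array([.503,.192]),.008)
E
```

```text
[0.5051 0.197  0.2322] [0.23 0.35 1.44 0.   1.34 1.52]
wall axis 476 [0.50686678 0.19867174] 0.00011953663470111301
top 3595 [0.50894081 0.19937742] [0.0539782  0.05448491 0.00839142] 0.1164018263491087
rib pts 210 yaw mean4 15.609760023568843
-80 41 [0.5172 0.1609 0.0235] 0.0433
-70 26 [0.5215 0.1632 0.0212] 0.0416
0 7 [0.5436 0.2044 0.0134] 0.0394
10 56 [0.5452 0.2088 0.0225] 0.0424
20 15 [0.5431 0.2127 0.0241] 0.0424
90 18 [0.501  0.2366 0.022 ] 0.0417
100 41 [0.497  0.236  0.0243] 0.0418
scene
wall axis 544 [0.5072821  0.19640715] 0.0007594802705713064
top 572 [0.51050936 0.19670497] [0.05519728 0.05639393 0.01044228] 0.11851121613594007
rib pts 89 yaw mean4 15.502271103267452
-80 8 [0.5176 0.1592 0.0234] 0.0415
-70 14 [0.5223 0.161  0.0184] 0.0411
10 24 [0.546  0.207  0.0209] 0.0438
20 8 [0.5441 0.2107 0.022 ] 0.0438
90 14 [0.5025 0.2344 0.021 ] 0.0417
100 11 [0.4976 0.2339 0.0226] 0.042
top
wall axis 148 [0.5065091  0.19635291] 0.00026155674043110556
top 647 [0.50473837 0.19542015] [0.05290344 0.05490507 0.0101507 ] 0.11815922098366995
rib pts 49 yaw mean4 15.018004898780623
-170 14 [0.4687 0.186  0.023 ] 0.0426
-80 11 [0.5163 0.1592 0.023 ] 0.0421
100 7 [0.496  0.2358 0.0175] 0.0451
```

View pics/w2.png

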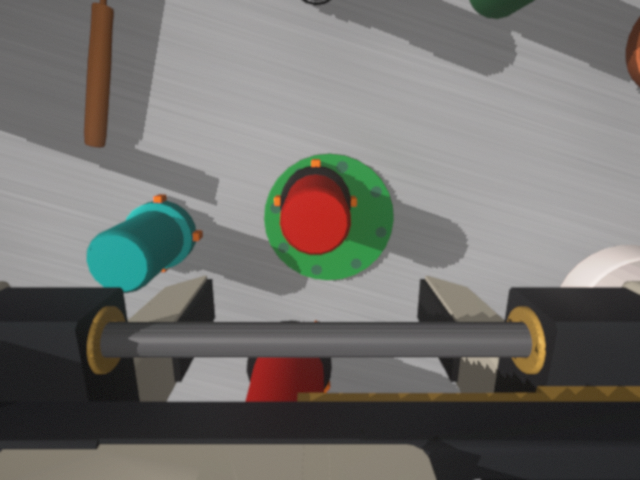

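The small red cup stands on the trivet at (316,215), with ribs visible at (316,163), (277,201) and (354,201). The jaws have clear space on both sides, so I descend.

Emit:
{"method": "jog_arm", "body": {
  "series": [
    {"xyz":[0.2,0,3.5],"roll":0},
    {"xyz":[0.2,0,7],"roll":0},
    {"xyz":[0.2,0,10.5],"roll":0},
    {"xyz":[0.2,0,13.5],"roll":0},
    {"xyz":[0.2,0,13.5],"roll":0}
  ]
}}

```text
clock: 2.97
tool_pos: [0.5043, 0.191, 0.092]
orientation: [3.107, 0.44, -0.009]
wrist_force: [-1.2, -0.2, 0.9]
width: 0.0918
```

Emit:
{"method": "jog_arm", "body": {
  "series": [
    {"xyz":[0,0,1.5],"roll":0},
    {"xyz":[0,0,2.6],"roll":0},
    {"xyz":[0,0,2.6],"roll":0}
  ]
}}

```text
clock: 3.22
tool_pos: [0.504, 0.1889, 0.0658]
orientation: [3.107, 0.437, -0.012]
wrist_force: [0.2, -0.6, 0.5]
width: 0.0918
```

Emit:
{"method": "jog_arm", "body": {
  "series": [
    {"xyz":[0,0,0],"roll":0},
    {"xyz":[0,0,0],"roll":0},
    {"xyz":[0,0,0],"roll":0},
    {"xyz":[0,0,0],"roll":0},
    {"xyz":[0,0,0],"roll":0}
  ],
  "jaw": -1,
  "grip_force": 30
}}

```text
clock: 3.63
tool_pos: [0.5045, 0.1894, 0.0669]
orientation: [3.108, 0.436, -0.009]
wrist_force: [-1.0, 2.1, 2.3]
width: 0.0629
```

Run:
```python
from fitc import *
s=ctrl.read_state(); print(s["tool_pos"],s["width"],s["wrist_force"],s["qvel"].round(3))
for n in ("scene","top"):
    c=ctrl.capture(n)
    if n=="scene": cv2.imwrite("pics/s3.png",cv2.resize(c["img"][180:320,300:480],None,fx=4,fy=4))
s=ctrl.read_state(); print(s["tool_pos"],s["width"],s["wrist_force"],s["clock"])
```

```text
[0.50451092 0.18938986 0.06685156] 0.06292549794694405 [-1.03281208  2.14941915  2.30513088] [ 0.005  0.006  0.003 -0.001 -0.003  0.002]
[0.50426558 0.18926732 0.0663966 ] 0.057407533756127636 [-1.13183978  1.29508351  5.04028626] 3.7333
```

View pics/s3.png

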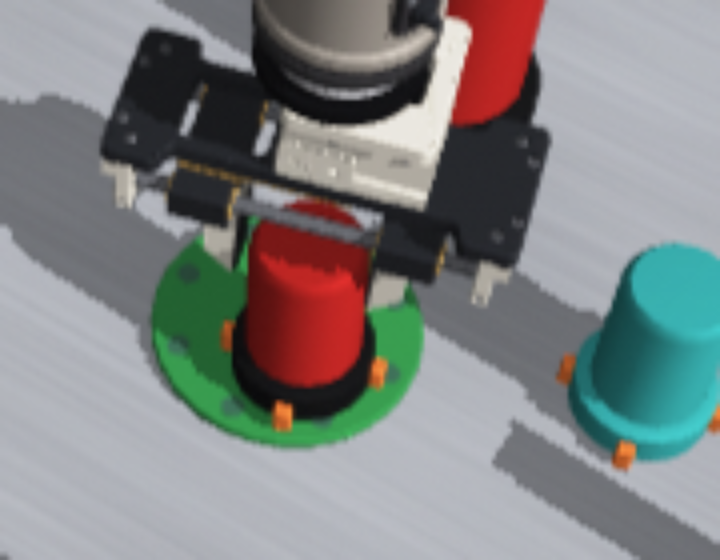

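The jaws hold the cup across its red wall and it stands upright on the trivet (crop 305,300). I lift it.

Emit:
{"method": "jog_arm", "body": {
  "series": [
    {"xyz":[0,0,-1],"roll":0},
    {"xyz":[0,0,-3],"roll":0},
    {"xyz":[0,0,-6],"roll":0},
    {"xyz":[0,0,-9],"roll":0},
    {"xyz":[0,0,-11],"roll":0}
  ],
  "grip_force": 45
}}

```text
clock: 4.15
tool_pos: [0.5055, 0.1897, 0.1795]
orientation: [3.107, 0.437, -0.007]
wrist_force: [2.0, -0.1, -1.4]
width: 0.0573
```

Emit:
{"method": "jog_arm", "body": {
  "series": [
    {"xyz":[0,0,0],"roll":0},
    {"xyz":[0,0,0],"roll":0},
    {"xyz":[0,0,0],"roll":0}
  ]
}}

```text
clock: 4.4
tool_pos: [0.5046, 0.1895, 0.1783]
orientation: [3.107, 0.438, -0.01]
wrist_force: [0.0, -0.6, -3.4]
width: 0.0575
```

Run:
```python
from fitc import *
import fitc
s=ctrl.read_state(); t=np.array(s["tool_pos"]); M=R.from_rotvec(s["orientation"]).as_matrix(); print(t,s["width"],s["wrist_force"],s["joint_positions"].round(3),s["qvel"].round(3),"x-yaw",np.degrees(np.arctan2(M[1,0],M[0,0])),"tool z",M[:,2].round(4))
z0=t[2]-.0584
for n in ("scene","top","wrist"):
    s=ctrl.read_state(); c=ctrl.capture(n); pickle.dump((s,c),open(n+"4.pkl","wb"))
    print("==",n)
    W=red(s if n=="wrist" else None,c,t[:2],z0+.0,z0+.12); print(len(W),W.min(0),W.max(0)) if len(W) else 0
    try: cup(s,c,t[:2],z0)
    except Exception as e: print(e)
    if n=="scene":
        # axis tilt from wall: circle fits at two heights
        for a,b in((.03,.06),(.06,.095)):
            W=red(None,c,t[:2],z0+a,z0+b); 
            if len(W)>20:
                from scipy.optimize import least_squares
                print(a,len(W),W[:,2].mean(),least_squares(lambda p:np.hypot(W[:,0]-p[0],W[:,1]-p[1])-.029,t[:2],loss='soft_l1',f_scale=.002).x)
    if n!="wrist": continue
    cv2.imwrite("pics/w4.png",c["img"])
```

```text
[0.50458413 0.18946976 0.17830709] 0.057493663577588616 [ 5.76146545e-04 -5.64969055e-01 -3.35910177e+00] [ 0.219  0.398  1.528 -0.004  1.222  1.512] [-0.001  0.021  0.018  0.002  0.    -0.   ] x-yaw 16.030876015118455 tool z [-0.0058 -0.005  -1.    ]
== scene
1362 [0.4857147  0.15946671 0.14279432] [0.53978224 0.2208907  0.23194842]
wall axis 712 [0.50887069 0.19015018] 0.0008404853212680592
top 557 [0.51260895 0.1893213 ] [0.0537885 0.056514  0.012027 ] 0.23194841508766895
rib pts 99 yaw mean4 17.440006800839527
-80 8 [0.5187 0.1547 0.1343] 0.0389
-70 14 [0.5235 0.1578 0.1315] 0.0382
10 22 [0.547  0.2012 0.1337] 0.0442
20 23 [0.5455 0.2061 0.133 ] 0.0457
90 15 [0.5031 0.23   0.1345] 0.0439
100 15 [0.4988 0.2309 0.1347] 0.0449
0.03 307 0.1650350280418175 [0.50862864 0.19092832]
0.06 376 0.1974316741533154 [0.50902967 0.18960861]
== top
21 [0.48808524 0.16540034 0.14918719] [0.51815412 0.16883472 0.22529887]
top 7 [0.51458192 0.1665237 ] [0.00714439 0.00224671 0.00390108] 0.2252988703597491
cannot access local variable 'f' where it is not associated with a value
== wrist
15196 [0.48175294 0.16275404 0.14090256] [0.53847896 0.22406235 0.22876328]
wall axis 3645 [0.50861308 0.19217577] 0.0003404878924651178
top 10879 [0.51006754 0.1918729 ] [0.0566292  0.05574699 0.00885118] 0.22876328209468405
rib pts 560 yaw mean4 17.70529454014839
-80 81 [0.5184 0.1571 0.1351] 0.0391
-70 73 [0.5227 0.1586 0.132 ] 0.0394
10 124 [0.5463 0.2034 0.1352] 0.0424
20 114 [0.545  0.2077 0.1351] 0.0427
90 49 [0.5018 0.2331 0.1319] 0.0438
100 108 [0.4981 0.2324 0.1379] 0.0441
110 9 [0.4942 0.2309 0.1379] 0.0439
```

View pics/w4.png

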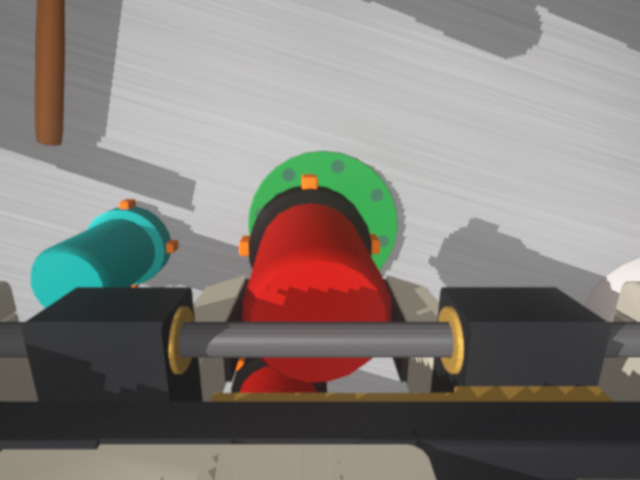

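The cup hangs in the jaws with three ribs visible, at (309,182), (245,246) and (375,243). I fit its axis and yaw properly.

```bash
cat > fit3.py <<'E'
from fitc import *
from scipy.optimize import least_squares
def cyl(s,c,ctr,z0):
    W=red(s,c,ctr,z0+.03,z0+.096); zm=z0+.01
    def res(p,ww=W):
        A=np.array([p[0],p[1],zm]); n=np.array([p[2],p[3],1]); n/=np.linalg.norm(n); return np.linalg.norm(np.cross(ww-A,n),axis=1)-.029
    f=least_squares(res,[*ctr,0,0],loss='soft_l1',f_scale=.001,x_scale=[.01,.01,.1,.1]); p=f.x
    print("cyl n",len(W),"axis at collar",p[:2].round(4),"tilt",p[2:].round(4),"res",np.abs(f.fun).mean().round(5))
    Q=orange(s,c,p[:2],z0-.005,z0+.022); d=Q[:,:2]-p[:2]; a=np.arctan2(d[:,1],d[:,0]); y0=np.angle(np.exp(4j*a).mean())/4
    for it in range(2):
        ds=[];rs=[]
        for k in range(4):
            t=y0+k*np.pi/2; e=np.array([np.cos(t),np.sin(t)]); n=np.array([-e[1],e[0]]); w=(abs(d@n)<.009)&(d@e>.02)
            if w.sum()>15: lo,hi=np.percentile((d@n)[w],[2,98]); ds.append(np.arctan2((lo+hi)/2,.040)); rs.append((k,int(w.sum()),round(np.degrees(t+ds[-1]),2),round(1e3*(hi-lo),1),round(1e3*np.percentile((d@e)[w],98),1),round(Q[w][:,2].mean(),4)))
        y0+=np.mean(ds)
    print("yaw",np.degrees(y0)); [print("  ",r) for r in rs]
    return p,y0
E
python3 - <<'E'
from fit3 import *
for n in("scene","wrist"):
    s,c=pickle.load(open(n+"4.pkl","rb")); t=np.array(s["tool_pos"]); cyl(s,c,t[:2],t[2]-.0584)
print("before"); s,c=pickle.load(open("w2.pkl","rb")); cyl(s,c,np.array([.507,.198]),.008)
c=pickle.load(open("scene.pkl","rb")); cyl(s,c,np.array([.507,.196]),.008)
E
```

```text
cyl n 699 axis at collar [0.5082 0.1925] tilt [ 0.0129 -0.0439] res 0.0007
yaw 15.67473566528529
   (0, 46, np.float64(15.06), np.float64(10.9), np.float64(44.4), np.float64(0.1332))
   (1, 31, np.float64(102.63), np.float64(10.8), np.float64(42.1), np.float64(0.1346))
   (3, 22, np.float64(289.33), np.float64(9.8), np.float64(41.1), np.float64(0.1325))
cyl n 3506 axis at collar [0.5078 0.1948] tilt [ 0.0135 -0.044 ] res 0.00015
yaw 15.94362453659727
   (0, 238, np.float64(15.59), np.float64(8.7), np.float64(42.4), np.float64(0.1351))
   (1, 166, np.float64(104.68), np.float64(8.1), np.float64(41.1), np.float64(0.1361))
   (3, 159, np.float64(287.56), np.float64(8.3), np.float64(41.6), np.float64(0.1338))
before
cyl n 468 axis at collar [0.5069 0.1987] tilt [ 0.0003 -0.0007] res 0.00012
yaw 15.265298949009166
   (0, 78, np.float64(15.24), np.float64(9.1), np.float64(42.3), np.float64(0.022))
   (1, 63, np.float64(104.14), np.float64(8.2), np.float64(41.6), np.float64(0.0236))
   (3, 69, np.float64(286.41), np.float64(10.2), np.float64(41.8), np.float64(0.0228))
cyl n 533 axis at collar [0.5073 0.1965] tilt [-0.0005 -0.0018] res 0.00076
yaw 15.200897846918568
   (0, 36, np.float64(14.35), np.float64(10.8), np.float64(43.6), np.float64(0.021))
   (1, 27, np.float64(103.33), np.float64(9.9), np.float64(41.8), np.float64(0.0218))
   (3, 22, np.float64(287.92), np.float64(9.7), np.float64(41.3), np.float64(0.0202))
```

The cup is tilted 0.046 rad in the grip because the jaws closed off-centre. I'll set it back on the trivet and regrasp it centred.

Emit:
{"method": "jog_arm", "body": {
  "series": [
    {"xyz":[0,0,3],"roll":0},
    {"xyz":[0,0,6],"roll":0},
    {"xyz":[0,0,8.5],"roll":0},
    {"xyz":[0,0,10.3],"roll":0},
    {"xyz":[0,0,10.7],"roll":0}
  ]
}}

```text
clock: 4.97
tool_pos: [0.5008, 0.1882, 0.0665]
orientation: [3.106, 0.437, -0.025]
wrist_force: [-3.0, -0.1, 6.0]
width: 0.0576
```

Emit:
{"method": "jog_arm", "body": {
  "series": [
    {"xyz":[0,0,0.2],"roll":0},
    {"xyz":[0,0,0.3],"roll":0},
    {"xyz":[0,0,0.3],"roll":0}
  ]
}}

```text
clock: 5.22
tool_pos: [0.5013, 0.1895, 0.0658]
orientation: [3.108, 0.437, -0.022]
wrist_force: [-4.1, 2.8, 9.6]
width: 0.0576
```

Contact. Opening and measuring.

Emit:
{"method": "jog_arm", "body": {
  "series": [
    {"xyz":[0,0,0],"roll":0},
    {"xyz":[0,0,0],"roll":0},
    {"xyz":[0,0,0],"roll":0},
    {"xyz":[0,0,-0.3],"roll":0},
    {"xyz":[0,0,-0.4],"roll":0}
  ],
  "jaw": 1
}}

```text
clock: 5.63
tool_pos: [0.5016, 0.1894, 0.0701]
orientation: [3.108, 0.437, -0.021]
wrist_force: [0.1, -1.0, -0.0]
width: 0.0858
```

```bash
cat > meas.py <<'E'
from fit3 import *
import sys
z0=float(sys.argv[1]) if len(sys.argv)>1 else None
for n in sys.argv[2:]:
    s=ctrl.read_state(); c=ctrl.capture(n); t=np.array(s["tool_pos"]); M=R.from_rotvec(s["orientation"]).as_matrix()
    pickle.dump((s,c),open("last_%s.pkl"%n,"wb"))
    print("==",n,t.round(4),"w",s["width"].round(4),"F",s["wrist_force"].round(1),"clk",s["clock"],"tx",np.degrees(np.arctan2(M[1,0],M[0,0])).round(2),"tz",M[:,2].round(4),"v",np.abs(s["qvel"]).max().round(3))
    p,y=cyl(s,c,t[:2],z0 if z0>=0 else t[2]+z0)
    h=t[2]; d=np.array([*(p[:2]-t[:2]),0]); print("cup-TCP in tool cm",(d@M*100).round(2))
E
python3 meas.py .008 scene wrist
```

```text
Traceback (most recent call last):
  File "meas.py", line 7, in <module>
    print("==",n,t.round(4),"w",s["width"].round(4),"F",s["wrist_force"].round(1),"clk",s["clock"],"tx",np.degrees(np.arctan2(M[1,0],M[0,0])).round(2),"tz",M[:,2].round(4),"v",np.abs(s["qvel"]).max().round(3))
                                ^^^^^^^^^^^^^^^^
AttributeError: 'float' object has no attribute 'round'
```

```bash
sed -i 's/s\["width"\].round(4)/round(s["width"],4)/; s/s\["wrist_force"\].round/np.round(s["wrist_force"],1).round/' meas.py; python3 meas.py .008 scene wrist
```

```text
== scene [0.5018 0.1895 0.0702] w 0.0892 F [ 0.5 -0.3 -0.2] clk 5.6833 tx 16.01 tz [-0.0126 -0.0047 -0.9999] v 0.007
cyl n 534 axis at collar [0.5054 0.1923] tilt [-0.0022 -0.0059] res 0.00079
yaw 14.891717972604273
   (0, 35, np.float64(14.12), np.float64(10.0), np.float64(42.9), np.float64(0.0213))
   (1, 26, np.float64(102.91), np.float64(9.8), np.float64(41.4), np.float64(0.0214))
   (3, 21, np.float64(287.64), np.float64(9.9), np.float64(43.0), np.float64(0.0196))
cup-TCP in tool cm [ 0.43 -0.17 -0.01]
== wrist [0.5016 0.1894 0.07  ] w 0.0905 F [ 0.1  0.1 -1.1] clk 5.7333 tx 16.01 tz [-0.0128 -0.0048 -0.9999] v 0.005
cyl n 3325 axis at collar [0.505  0.1943] tilt [ 0.0004 -0.0008] res 0.00015
yaw 15.144222508010957
   (0, 238, np.float64(14.67), np.float64(8.7), np.float64(42.4), np.float64(0.0226))
   (1, 177, np.float64(103.63), np.float64(10.5), np.float64(43.5), np.float64(0.0225))
   (3, 186, np.float64(287.13), np.float64(10.1), np.float64(41.8), np.float64(0.0224))
cup-TCP in tool cm [ 0.46 -0.37 -0.01]
```

Emit:
{"method": "jog_arm", "body": {
  "series": [
    {"xyz":[0.4,-0.27,0.2],"roll":0},
    {"xyz":[0.4,-0.27,0.2],"roll":0},
    {"xyz":[0.4,-0.27,0.2],"roll":0}
  ]
}}

```text
clock: 6.03
tool_pos: [0.5046, 0.1933, 0.0675]
orientation: [3.108, 0.437, -0.022]
wrist_force: [0.6, -0.0, 0.1]
width: 0.0917
```

Emit:
{"method": "jog_arm", "body": {
  "series": [
    {"xyz":[0,0,0],"roll":0},
    {"xyz":[0,0,0],"roll":0},
    {"xyz":[0,0,0],"roll":0},
    {"xyz":[0,0,0],"roll":0},
    {"xyz":[0,0,0],"roll":0}
  ],
  "jaw": -1,
  "grip_force": 10
}}

```text
clock: 6.45
tool_pos: [0.5046, 0.1933, 0.0675]
orientation: [3.108, 0.437, -0.022]
wrist_force: [-1.0, -0.1, 0.4]
width: 0.063
```

Emit:
{"method": "jog_arm", "body": {
  "series": [
    {"xyz":[0,0,0],"roll":0},
    {"xyz":[0,0,0],"roll":0}
  ]
}}

```text
clock: 6.62
tool_pos: [0.5046, 0.1933, 0.0675]
orientation: [3.108, 0.437, -0.022]
wrist_force: [-0.8, 0.4, -0.6]
width: 0.0577
```

```bash
python3 meas.py .008 scene wrist
```

```text
== scene [0.5046 0.1933 0.0675] w 0.0577 F [-0.8  0.4 -0.6] clk 6.6167 tx 16.02 tz [-0.0133 -0.0048 -0.9999] v 0.001
cyl n 532 axis at collar [0.5053 0.1918] tilt [0.0016 0.0014] res 0.00075
yaw 15.050821218308863
   (0, 35, np.float64(13.82), np.float64(10.3), np.float64(44.2), np.float64(0.0209))
   (1, 26, np.float64(103.14), np.float64(11.3), np.float64(41.8), np.float64(0.0205))
   (3, 21, np.float64(288.19), np.float64(10.2), np.float64(41.7), np.float64(0.0202))
cup-TCP in tool cm [ 0.02  0.16 -0.  ]
== wrist [0.5046 0.1933 0.0675] w 0.0577 F [-0.   0.9 -0.7] clk 6.6667 tx 16.02 tz [-0.0133 -0.0048 -0.9999] v 0.002
cyl n 3820 axis at collar [0.5051 0.1942] tilt [ 0.0006 -0.0016] res 0.00015
yaw 14.477611877330595
   (0, 242, np.float64(14.82), np.float64(8.7), np.float64(42.4), np.float64(0.0224))
   (1, 188, np.float64(102.47), np.float64(10.1), np.float64(41.6), np.float64(0.0226))
   (3, 184, np.float64(286.14), np.float64(9.6), np.float64(45.1), np.float64(0.0218))
cup-TCP in tool cm [ 0.07 -0.07 -0.  ]
```

The grip is centred and the cup is upright. The displacement to the well agrees between the wrist and scene cameras: the TCP goes to about (0.488, -0.168), with a turn of about -2.85° in world yaw. Lifting now.

Emit:
{"method": "jog_arm", "body": {
  "series": [
    {"xyz":[0,0,0],"roll":0},
    {"xyz":[0,0,-1],"roll":0},
    {"xyz":[0,0,-4],"roll":0},
    {"xyz":[0,0,-7.5],"roll":0},
    {"xyz":[0,0,-10],"roll":0}
  ],
  "grip_force": 45
}}

```text
clock: 7.13
tool_pos: [0.5063, 0.1938, 0.1704]
orientation: [3.108, 0.437, -0.019]
wrist_force: [1.2, 0.2, -2.0]
width: 0.0569
```

Emit:
{"method": "jog_arm", "body": {
  "series": [
    {"xyz":[0,0,0],"roll":0},
    {"xyz":[0,0,0],"roll":0}
  ]
}}

```text
clock: 7.3
tool_pos: [0.5072, 0.194, 0.1722]
orientation: [3.108, 0.438, -0.013]
wrist_force: [-0.3, -0.1, -2.2]
width: 0.0571
```

```bash
python3 meas.py -.0595 scene wrist
```

```text
== scene [0.5072 0.194  0.1722] w 0.0571 F [-0.3 -0.1 -2.2] clk 7.3 tx 16.02 tz [-0.0079 -0.0037 -1.    ] v 0.063
cyl n 678 axis at collar [0.508  0.1929] tilt [-0.005  -0.0059] res 0.00073
yaw 15.131128856864768
   (0, 45, np.float64(13.81), np.float64(9.9), np.float64(44.2), np.float64(0.1255))
   (1, 36, np.float64(103.07), np.float64(11.8), np.float64(41.8), np.float64(0.1245))
   (3, 23, np.float64(288.51), np.float64(10.7), np.float64(42.0), np.float64(0.1261))
cup-TCP in tool cm [ 0.05  0.12 -0.  ]
== wrist [0.506  0.1938 0.1704] w 0.0567 F [ 0.1  0.2 -2.3] clk 7.35 tx 16.02 tz [-0.0116 -0.0045 -0.9999] v 0.037
cyl n 3799 axis at collar [0.5065 0.1947] tilt [-0.0009 -0.0013] res 0.00016
yaw 14.656665547215086
   (0, 240, np.float64(14.83), np.float64(8.7), np.float64(42.4), np.float64(0.1252))
   (1, 171, np.float64(103.04), np.float64(9.2), np.float64(41.6), np.float64(0.1254))
   (3, 168, np.float64(286.1), np.float64(8.3), np.float64(41.4), np.float64(0.1252))
cup-TCP in tool cm [ 0.07 -0.07 -0.  ]
```

Emit:
{"method": "jog_arm", "body": {
  "series": [
    {"xyz":[-1,3,0],"roll":0.02},
    {"xyz":[-2.2,6.5,0],"roll":0.046},
    {"xyz":[-3.4,10,0],"roll":0.046},
    {"xyz":[-4.6,13.5,0],"roll":0.046},
    {"xyz":[-5.8,17,0],"roll":0.046}
  ]
}}

```text
clock: 7.82
tool_pos: [0.4949, 0.0129, 0.1683]
orientation: [3.117, 0.367, -0.029]
wrist_force: [1.1, -0.7, -2.4]
width: 0.057
```

```bash
cat > togo.py <<'E'
import numpy as np
from h import ctrl,R
s=ctrl.read_state(); M=R.from_rotvec(s["orientation"]).as_matrix(); t=np.array(s["tool_pos"])
print(t.round(4),"tx",np.degrees(np.arctan2(M[1,0],M[0,0])).round(2),"tz",M[:,2].round(4),"F",np.round(s["wrist_force"],1),"v",np.abs(s["qvel"]).max().round(3),"clk",s["clock"])
print("to go tool cm",((np.array([.488,-.168,t[2]])-t)@M*100).round(2))
E
python3 togo.py
```

```text
[0.4949 0.0129 0.1683] tx 13.42 tz [-0.0181 -0.0046 -0.9998] F [ 1.1 -0.7 -2.4] v 0.897 clk 7.8167
to go tool cm [-4.87 17.43  0.1 ]
```

Emit:
{"method": "jog_arm", "body": {
  "series": [
    {"xyz":[-1.1,3.9,0],"roll":0},
    {"xyz":[-2.2,7.8,0],"roll":0},
    {"xyz":[-3.3,11.7,0],"roll":0},
    {"xyz":[-4.4,15.3,0],"roll":0},
    {"xyz":[-4.9,17.4,0],"roll":0}
  ]
}}

```text
clock: 8.23
tool_pos: [0.4859, -0.1711, 0.1672]
orientation: [3.119, 0.363, -0.035]
wrist_force: [0.9, 0.0, -2.4]
width: 0.0571
```

Emit:
{"method": "jog_arm", "body": {
  "series": [
    {"xyz":[0,0,0],"roll":0},
    {"xyz":[0,0,0],"roll":0},
    {"xyz":[0,0,0],"roll":0}
  ]
}}

```text
clock: 8.48
tool_pos: [0.4849, -0.1701, 0.1657]
orientation: [-3.119, -0.363, 0.039]
wrist_force: [0.4, 0.1, -2.0]
width: 0.0569
```

```bash
python3 togo.py; python3 meas.py -.0595 wrist scene; python3 -c "
from fitg import *
for n in ('scene','wrist'):
    s,c=pickle.load(open('last_%s.pkl'%n,'rb'))
    try: grinder(s,c)
    except Exception as e: print(e)
    if n=='wrist': cv2.imwrite('pics/w5.png',c['img'])
"
```

```text
[ 0.4849 -0.1701  0.1657] tx 13.26 tz [-0.025  -0.0018 -0.9997] F [ 0.4  0.1 -2. ] v 0.026 clk 8.4833
to go tool cm [ 0.35 -0.14 -0.01]
== wrist [ 0.4849 -0.1701  0.1657] w 0.0569 F [ 0.4  0.1 -2. ] clk 8.4833 tx 13.26 tz [-0.025  -0.0018 -0.9997] v 0.026
cyl n 3823 axis at collar [ 0.4848 -0.1691] tilt [ 0.0119 -0.0041] res 0.00015
yaw 12.095351444901494
   (0, 236, np.float64(12.03), np.float64(8.6), np.float64(42.4), np.float64(0.1202))
   (1, 138, np.float64(99.74), np.float64(7.8), np.float64(40.9), np.float64(0.1208))
   (3, 146, np.float64(284.51), np.float64(8.7), np.float64(41.1), np.float64(0.1206))
cup-TCP in tool cm [ 0.02 -0.1   0.  ]
== scene [ 0.4853 -0.1698  0.1661] w 0.0569 F [ 0.5 -0.1 -1.5] clk 8.5333 tx 13.32 tz [-0.0241 -0.0023 -0.9997] v 0.015
cyl n 600 axis at collar [ 0.486  -0.1716] tilt [0.008 0.007] res 0.00108
yaw 10.694932501240379
   (0, 41, np.float64(11.15), np.float64(14.8), np.float64(44.0), np.float64(0.118))
   (1, 33, np.float64(100.24), np.float64(9.7), np.float64(43.3), np.float64(0.119))
cup-TCP in tool cm [ 0.03  0.19 -0.  ]
0.06930853601862205 [ 0.5038968  -0.17992997] cross [ 0.501311   -0.21902435] yaw [82.753105 85.4879   31.188084 23.811684] [0.04424398 0.03765247 0.0410301  0.06577813] [58.01356  13.575035]
0.06989015515249379 [ 0.5138772  -0.16144647] cross [ 0.53638893 -0.15635277] yaw [75.709496   5.9346423 18.619717  38.989334 ] [0.05749212 0.02618507 0.02574672 0.05761907] [58.88481 55.9635 ]
```

View pics/w5.png

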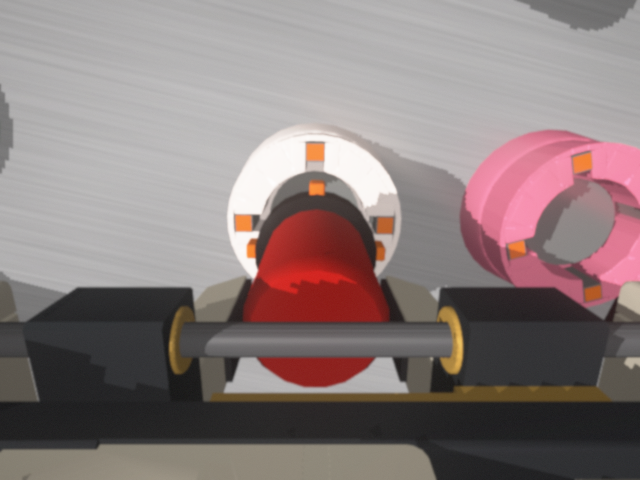

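The cup's front rib (317,188) lines up with the front groove mark (315,152). The side ribs (253,249) and (380,251) sit by their marks (243,222) and (384,226). I measure the offset within this one picture.

```bash
cat > well.py <<'E'
from fit3 import *
s,c=pickle.load(open('last_wrist.pkl','rb')); g=np.array([.4885,-.1675]); yg=np.radians(12.35)
P,u,v=world(c,None,s); hsv=cv2.cvtColor(c["img"],cv2.COLOR_BGR2HSV)[v,u].astype(int)
Q=P[(hsv[:,0]>3)&(hsv[:,0]<24)&(hsv[:,1]>130)&(abs(P[:,2]-.07)<.006)]
cs={}
for k in (0,1,3):
    e=np.array([np.cos(yg+k*np.pi/2),np.sin(yg+k*np.pi/2)]); w=np.hypot(*(Q[:,:2]-g-.0515*e).T)<.012; q=Q[w][:,:2]
    cs[k]=(q.min(0)+q.max(0))/2*0+q.mean(0); print(k,w.sum(),cs[k].round(4),"->ctr",(cs[k]-.0515*e).round(4))
d=cs[1]-cs[3]; print("mid13",(cs[1]+cs[3])/2,"yaw",np.degrees(np.arctan2(d[1],d[0]))-90)
p,y=cyl(s,c,np.array(s["tool_pos"][:2]),s["tool_pos"][2]-.0595)
ctr=np.mean([cs[k]-.0515*np.array([np.cos(yg+k*np.pi/2),np.sin(yg+k*np.pi/2)]) for k in cs],0)
M=R.from_rotvec(s["orientation"]).as_matrix(); print("well",ctr,"offset",ctr-p[:2],"tool cm",(np.r_[ctr-p[:2],0]@M*100).round(2))
E
python3 well.py
```

```text
0 267 [ 0.5391 -0.156 ] ->ctr [ 0.4888 -0.167 ]
1 227 [ 0.4776 -0.1167] ->ctr [ 0.4886 -0.167 ]
3 224 [ 0.4997 -0.2172] ->ctr [ 0.4887 -0.1669]
mid13 [ 0.48865519 -0.16691042] yaw 12.381065241109141
cyl n 3823 axis at collar [ 0.4848 -0.1691] tilt [ 0.0119 -0.0041] res 0.00015
yaw 12.095351444901494
   (0, 236, np.float64(12.03), np.float64(8.6), np.float64(42.4), np.float64(0.1202))
   (1, 138, np.float64(99.74), np.float64(7.8), np.float64(40.9), np.float64(0.1208))
   (3, 146, np.float64(284.51), np.float64(8.7), np.float64(41.1), np.float64(0.1206))
well [ 0.48870353 -0.16694976] offset [0.0038814  0.00213399] tool cm [ 0.43 -0.12 -0.01]
```

Emit:
{"method": "jog_arm", "body": {
  "series": [
    {"xyz":[0.45,-0.14,1],"roll":0},
    {"xyz":[0.45,-0.14,2.5],"roll":0},
    {"xyz":[0.45,-0.14,2.5],"roll":0},
    {"xyz":[0.45,-0.14,2.5],"roll":0}
  ]
}}

```text
clock: 8.92
tool_pos: [0.4886, -0.166, 0.1405]
orientation: [-3.118, -0.368, 0.04]
wrist_force: [-0.3, -0.8, -2.4]
width: 0.057
```

```bash
sed -i 's/.488,-.168/.4886,-.168/' togo.py; python3 togo.py; python3 meas.py -.0595 wrist >/dev/null; python3 well.py
```

```text
[ 0.4886 -0.166   0.1405] tx 13.45 tz [-0.0256 -0.0016 -0.9997] F [-0.3 -0.8 -2.4] v 0.03 clk 8.9167
to go tool cm [-0.05  0.2   0.  ]
0 336 [ 0.539  -0.1559] ->ctr [ 0.4887 -0.1669]
1 256 [ 0.478  -0.1162] ->ctr [ 0.4891 -0.1665]
3 276 [ 0.4997 -0.2172] ->ctr [ 0.4887 -0.1669]
mid13 [ 0.48885653 -0.16669021] yaw 12.086609630705581
cyl n 3811 axis at collar [ 0.4885 -0.1649] tilt [ 0.0126 -0.0047] res 0.00015
yaw 12.124017606593718
   (0, 227, np.float64(12.18), np.float64(8.6), np.float64(42.4), np.float64(0.0953))
   (1, 165, np.float64(99.87), np.float64(7.5), np.float64(41.4), np.float64(0.0948))
   (3, 153, np.float64(284.32), np.float64(7.8), np.float64(41.3), np.float64(0.0948))
well [ 0.48879062 -0.16677214] offset [ 0.00030514 -0.00187704] tool cm [-0.01  0.19 -0.  ]
```

Both methods give +0.19 cm in tool y and about 0 in x. I correct that and descend about 9 mm, to just above the rim.

Emit:
{"method": "jog_arm", "body": {
  "series": [
    {"xyz":[0,0.19,0.3],"roll":0},
    {"xyz":[0,0.19,0.8],"roll":0},
    {"xyz":[0.02,0.19,0.8],"roll":0},
    {"xyz":[0.02,0.19,0.8],"roll":0}
  ]
}}

```text
clock: 9.3
tool_pos: [0.4895, -0.1683, 0.1331]
orientation: [-3.119, -0.367, 0.038]
wrist_force: [-0.2, -0.2, -2.2]
width: 0.0571
```

```bash
python3 togo.py; python3 meas.py -.0595 wrist >/dev/null; python3 well.py
```

```text
[ 0.4895 -0.1683  0.1331] tx 13.42 tz [-0.0243 -0.0023 -0.9997] F [-0.2 -0.2 -2.2] v 0.005 clk 9.3
to go tool cm [-0.08 -0.05  0.  ]
0 340 [ 0.539  -0.1559] ->ctr [ 0.4887 -0.1669]
1 288 [ 0.4777 -0.1168] ->ctr [ 0.4887 -0.1671]
3 291 [ 0.4996 -0.2171] ->ctr [ 0.4886 -0.1668]
mid13 [ 0.48869147 -0.1669454 ] yaw 12.314518323479149
cyl n 3797 axis at collar [ 0.4894 -0.1673] tilt [ 0.0115 -0.0038] res 0.00015
yaw 11.77059335176351
   (0, 266, np.float64(12.49), np.float64(9.2), np.float64(46.5), np.float64(0.0852))
   (1, 179, np.float64(100.53), np.float64(8.3), np.float64(46.8), np.float64(0.0863))
   (3, 198, np.float64(282.29), np.float64(10.1), np.float64(46.8), np.float64(0.0839))
well [ 0.48869668 -0.1669469 ] offset [-0.00070001  0.00031472] tool cm [-0.06 -0.05  0.  ]
```

Emit:
{"method": "jog_arm", "body": {
  "series": [
    {"xyz":[-0.05,-0.05,0.1],"roll":0},
    {"xyz":[-0.05,-0.05,0.5],"roll":0},
    {"xyz":[-0.04,-0.05,0.9],"roll":0},
    {"xyz":[-0.04,-0.05,0.9],"roll":0}
  ]
}}

```text
clock: 9.68
tool_pos: [0.4883, -0.1677, 0.1234]
orientation: [-3.119, -0.367, 0.04]
wrist_force: [-0.1, -0.6, -2.1]
width: 0.057
```

```bash
python3 togo.py
```

```text
[ 0.4883 -0.1677  0.1234] tx 13.42 tz [-0.0254 -0.0017 -0.9997] F [-0.1 -0.6 -2.1] v 0.018 clk 9.6833
to go tool cm [ 0.02  0.03 -0.  ]
```

The underside is about 6 mm below the rim with no contact force, so the ribs are meshed. I continue down to the floor.

Emit:
{"method": "jog_arm", "body": {
  "series": [
    {"xyz":[0.02,0,0.5],"roll":0},
    {"xyz":[0.04,0,1.0],"roll":0},
    {"xyz":[0.05,0,1.5],"roll":0},
    {"xyz":[0.05,0,1.7],"roll":0},
    {"xyz":[0.05,0,1.7],"roll":0}
  ]
}}

```text
clock: 10.1
tool_pos: [0.4882, -0.1677, 0.1061]
orientation: [-3.118, -0.367, 0.041]
wrist_force: [-1.3, 0.8, 2.6]
width: 0.0571
```

```bash
python3 togo.py
```

```text
[ 0.4882 -0.1677  0.1061] tx 13.42 tz [-0.0259 -0.0015 -0.9997] F [-1.3  0.8  2.6] v 0.013 clk 10.1
to go tool cm [ 0.03  0.04 -0.  ]
```

Emit:
{"method": "jog_arm", "body": {
  "series": [
    {"xyz":[0.02,0,0.3],"roll":0},
    {"xyz":[0.03,0,0.6],"roll":0},
    {"xyz":[0.03,0,0.72],"roll":0},
    {"xyz":[0.03,0,0.72],"roll":0},
    {"xyz":[0.03,0,0.72],"roll":0}
  ],
  "grip_force": 50
}}

```text
clock: 10.52
tool_pos: [0.4884, -0.1676, 0.0996]
orientation: [-3.119, -0.367, 0.04]
wrist_force: [-3.7, 1.6, 7.6]
width: 0.0569
```

```bash
python3 togo.py;  python3 meas.py -.0595 scene wrist; python3 -c "
from fit3 import *
for n in ('scene','wrist'):
    s,c=pickle.load(open('last_%s.pkl'%n,'rb')); T=red(s,c,np.array(s['tool_pos'][:2]),.12,.17); print(n,'top z',np.percentile(T[:,2],[50,95,99]))
cv2.imwrite('pics/s6.png',cv2.resize(pickle.load(open('last_scene.pkl','rb'))[1]['img'][60:240,160:340],None,fx=3,fy=3))"
```

```text
[ 0.4884 -0.1676  0.0996] tx 13.42 tz [-0.0254 -0.0019 -0.9997] F [-3.7  1.6  7.6] v 0.002 clk 10.5167
to go tool cm [ 0.01  0.04 -0.  ]
== scene [ 0.4884 -0.1676  0.0996] w 0.0569 F [-3.7  1.6  7.6] clk 10.5167 tx 13.42 tz [-0.0254 -0.0019 -0.9997] v 0.002
cyl n 523 axis at collar [ 0.4892 -0.1691] tilt [0.0093 0.0048] res 0.00109
yaw nan
cup-TCP in tool cm [ 0.05  0.17 -0.  ]
== wrist [ 0.4884 -0.1676  0.0997] w 0.0567 F [-2.4  0.9  8.2] clk 10.5667 tx 13.42 tz [-0.0253 -0.0019 -0.9997] v 0.002
cyl n 3542 axis at collar [ 0.4882 -0.1666] tilt [ 0.0125 -0.0036] res 0.00016
yaw 11.956762767048666
   (0, 155, np.float64(12.1), np.float64(7.5), np.float64(42.2), np.float64(0.0555))
   (1, 103, np.float64(100.23), np.float64(7.6), np.float64(41.4), np.float64(0.056))
   (3, 126, np.float64(283.54), np.float64(8.1), np.float64(41.5), np.float64(0.0551))
cup-TCP in tool cm [ 0.01 -0.1   0.  ]
scene top z [0.14285678 0.14798234 0.14912878]
wrist top z [0.14530397 0.14664478 0.14709624]
  return _methods._mean(a, axis=axis, dtype=dtype,
  ret = ret.dtype.type(ret / rcount)
```

View pics/s6.png

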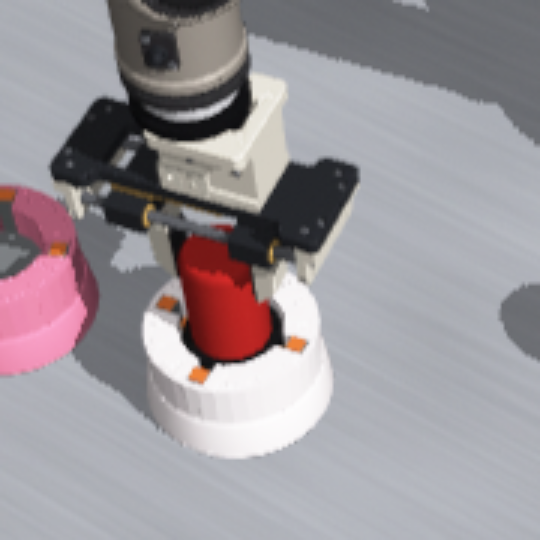

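The cup is seated in the white grinder (crop 230,300), gripped and upright. The force suggests about 7.6 mm of press and the geometry about 7.9 mm, so I press slightly more for margin.

Emit:
{"method": "jog_arm", "body": {
  "series": [
    {"xyz":[0.01,0,0.1],"roll":0},
    {"xyz":[0.01,0,0.14],"roll":0},
    {"xyz":[0.01,0,0.14],"roll":0},
    {"xyz":[0.01,0,0.14],"roll":0}
  ]
}}

```text
clock: 10.95
tool_pos: [0.4884, -0.1676, 0.0991]
orientation: [-3.119, -0.367, 0.039]
wrist_force: [-3.8, 1.7, 8.5]
width: 0.0571
```

```bash
python3 togo.py;  python3 meas.py -.0595 wrist; python3 well.py | tail -1; python3 togo.py
```

```text
[ 0.4884 -0.1676  0.0991] tx 13.43 tz [-0.0249 -0.0023 -0.9997] F [-3.8  1.7  8.5] v 0.003 clk 10.95
to go tool cm [ 0.01  0.04 -0.  ]
== wrist [ 0.4884 -0.1676  0.0991] w 0.0571 F [-3.8  1.7  8.5] clk 10.95 tx 13.43 tz [-0.0249 -0.0023 -0.9997] v 0.003
cyl n 3521 axis at collar [ 0.4882 -0.1666] tilt [ 0.0127 -0.0031] res 0.00015
yaw 11.96170164693659
   (0, 155, np.float64(12.14), np.float64(7.5), np.float64(42.3), np.float64(0.0549))
   (1, 108, np.float64(100.09), np.float64(8.5), np.float64(41.5), np.float64(0.0556))
   (3, 127, np.float64(283.66), np.float64(8.1), np.float64(41.3), np.float64(0.0545))
cup-TCP in tool cm [ 0.  -0.1  0. ]
well [ 0.48866677 -0.16698023] offset [ 0.00042519 -0.0003673 ] tool cm [ 0.03  0.05 -0.  ]
[ 0.4884 -0.1676  0.0991] tx 13.43 tz [-0.0248 -0.0023 -0.9997] F [-2.9  2.   7.9] v 0.002 clk 11.0
to go tool cm [ 0.01  0.04 -0.  ]
```

```bash
python3 -c "
from rig import ctrl
print(ctrl.finish_job())"
```

```text
the job is handed in; nothing more can be done
None
```

I handed the job in at about 11 s of robot time. The small red cup is meshed in the white grinder's well, and the hand is still gripping it and pressing it down. No verdict was reported.

My first grasp was off-centre and tilted the cup by 0.046 rad, so I set it back on the trivet and regrasped it upright. I then carried it over, turned it about 2.8° and lowered it. It went past the rim with no contact force.

**Last checks:**

| Check | Measured | Needed |
|---|---|---|
| Cup axis to well axis | about 0.6 mm | under 4 mm |
| Cup tilt | about 0.013 rad | under 0.10 rad |
| Cup centre above the rim | about 22.6 mm | under 26 mm |
| Sprung floor pressed (from tool height and the push measured at the wrist) | about 8 mm | over 6 mm |
| Upward force on the hand | about 8 N | over 2 N |

- **Camera disagreement:** the wrist and scene cameras differed by about 2 mm in y throughout. I allowed for it by measuring the move from cup to well with the same camera.
- **Tool tilt:** the tool itself drifted to a tilt of about 0.025 rad, which I could not correct through the interface. The cup stayed within limits.
- **Other kitchen things:** the hand went near none of them. I did not re-measure their positions at the end.

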